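# Load the note block under the tray's spring clip

### The job

Load the block of sticky notes into its desk tray: hold the spring clip open by pressing its long thumb bar down with one fingertip and, while it is held down, push the block along the tray with the other fingertip, beneath the clip's foot and fully home against the back stop. Then let go, so that the clip comes down on the block. Only press and push: do not lift the block or pick anything up, and leave the mouse, the stapler and the roll of tape where they are.

Things in the scene. Friction and masses are not known exactly. Their poses are not given: they have to be found in the camera images.
- tray: Fixed grey note tray, 170x150 mm. Origin: on the desk under the middle of the block's home place. x runs along the tray to the back stop (the way the block is pushed), y left to the thumb bar, z up. Floor: top z = 4 mm, x -120 to 50, y -50 to 100. Guides beside the block, x -105 to 45: inner faces y = -41 (top z 16) and y = 40.5 (top z 12). All mm.
- tray_stop (a point): Middle of the top of the front face of the tray's back stop, a wall across the end of the block's way: x = 40.5, y = 0, z = 22 mm in the tray's frame. The block is home when it touches this face. A bookshelf hangs above the desk beyond the tray (from about world x = 0.63 m on, less than 0.6 m up): lift the gripper off towards the robot.
- clip (a joint): Turn of the steel spring clip, a rocker on a rod along the tray's x at y 50.5, z 20 mm. 0 = at rest, 0.52 rad = thumb bar fully down; a spring closes it. At 0 the foot bars the block's way (foot 22 mm over the desk, block's top 28 mm); from 0.25 rad the block passes beneath. Resting on the block: about 0.16. Pressing the middle of the bar takes 2 N at first, 5.5 N fully down.
- clip_pad (a point): Middle of the top of the clip's thumb bar, a ribbed steel strip 85 mm long (tray x -120 to -35) and 40 mm wide (tray y 55 to 94). At rest it is 26 mm above the desk, outer edge tilted up 0.17 rad; fully down about 12 mm above the desk, so that a second fingertip at equal height meets the block's front face. A fingertip can slide along it while pressing.
- clip_foot (a point): Middle of the underside of the clip's rubber foot, 14 mm along the tray's x (11 to 25) and 10 mm along y, centred at x 18, y 9 mm in the tray's frame. A bridge carries it from the rod over the block's left edge; its top is 44 mm above the desk at rest, about 65 mm when open.
- notes: Loose yellow block of sticky notes, 77x77x24 mm, about 90 g. Origin: centre of its underside; x along the tray. It starts on the tray's floor between the guides, square to the tray, short of the clip's foot. At home its origin is at x = about 1 to 2 mm in the tray's frame.
- mouse: Dark computer mouse, 104 x 66 x 37 mm, on the desk to the right of the tray; origin under its centre. Bystander.
- stapler: Blue stapler, 34 x 141 x 46 mm, on the desk to the left of the tray; origin under its centre. Bystander.
- tape: Roll of adhesive tape lying flat, 93 x 91 x 48 mm, on the desk to the right of the tray, behind the mouse; origin under its centre. Bystander.
There are look-alikes about, which are no part of the job. Of the things like the notes, leave any that is blue or red; of the rest the larger one is meant.

How it is judged (in metres and radians):
On the way:
1. with a finger holding the thumb bar down and the clip open, a finger pushes the block in beneath the foot (value of joint clip above 0.2 rad and contact force between the fingers and clip above 0.5 N and contact force between the fingers and notes above 0.1 N and x of notes in the frame of tray above -0.024 m), for 0.1 s.
At the end, for the whole second after the job is handed in: The block lies flat on the tray's floor, at rest, between the guides and within 5 mm of the back stop, with the released clip's foot pressing on its top with more than 1 N (clip joint 0.10 to 0.22 rad) (x of notes in the frame of tray between -0.003 and 0.006 m and y of notes in the frame of tray between -0.006 and 0.006 m and z of notes in the frame of tray below 0.007 m and angle between the x axis of notes and the x axis of tray, either way round below 0.08 rad and contact force between clip and notes above 1 N and value of joint clip between 0.1 and 0.22 rad and linear speed of notes below 0.01 m/s); the robot touches nothing.
It fails at once if the block is lifted 8 mm off the tray's floor or tipped more than 0.25 rad (z of notes in the frame of tray above 0.012 m or angle between notes's own z axis and vertical above 0.25 rad).
It fails at once if the mouse, the stapler or the tape is moved more than 20 mm (distance of any of mouse, stapler, tape from where it was at the start of the episode above 0.02 m).
It also fails if it takes over 32 s, if anything falls off the work surface, if the arm or the gripper's body presses on something with over 40 N, if the wrist force passes 120 N, or if a joint passes its speed limit or range.

### The arm

A 6-joint arm with a two-finger parallel gripper is mounted at the origin on a cart in front of the work surface, level with it; the furniture and walls round the work are solid. World frame = base frame: x ahead of the robot, y to its left, z up, the work surface at z = 0. Lengths are in m, angles in degrees, forces in N, time in s.
With the tool pointing down it reaches from about 0.4 to 0.825 m from the base axis. Payload 7 kg.
Tool frame: the origin (TCP) lies between the finger pads; the fingertips stand 11 mm ahead of it and the grasp point (between the pads) lies 8 mm behind it; z points along the fingers, y is the direction in which the jaws open and shut (so a half turn about z gives the same grasp; the last joint's range is limited). The gripper opens to 88 mm and grips with 3 to 60 N. Pads are 19 mm wide; open, the fingers measure 130 mm over their backs; the gripper's body (78 mm by 193 mm) begins 47 mm behind the grasp point.
Start: joints at [85.491, 20.546, 0.682, 0, -70.136, -16.507], TCP at [0.242, 0.63, 0.238] pointing down, gripper open.
Joint ranges: [-176.03, 176.03], [-82.01, 121.73], [-58.28, 71.71], [-173.87, 95.51], [-174.79, -0.11], [-173.66, 173.66]. Speed limits (degrees/s): [136.94, 136.94, 172.46, 180, 180, 180].

### API

Orientations are given as [roll, pitch, yaw] about the fixed x, y, z axes, in that order (R = Rz(yaw) Ry(pitch) Rx(roll)).
In Python, from plant import r gives the robot as it stands.
- The arm moves only by the shell command python3 -m inch 'ROWS' [OPENING] [FORCE]. ROWS is JSON, a list of rows, each an object of numbers: "x", "y", "z": the shift along the tool's x, y, z as a fraction of full scale; "yaw": the turn about the tool's z as a fraction of full scale. In form: [{"x": .., "y": .., "z": .., "yaw": ..}, ...]. A call has 1 to 5 rows; each row shifts and turns the pose as measured when the row begins, along the tool's axes as they then stand; what a row does not reach is not made up. Full scale, the value 1, is 0.025 m for a shift and 4 degrees for a turn. A row lasts 1/12 s, in which the tool goes at most 41.7 mm and 7.16 degrees, less where a joint would pass 70% of its speed; a pose out of reach is approached as far as the arm can. A call with a number of a shift or a turn outside -1 to 1 is refused whole. A call with a gripper value outside its range is refused whole. OPENING is the opening, from -1 (shut) to 1 (fully open), set as the call begins (- or left out, the last holds). The fingers move at their own pace and stop on an object; FORCE is the grip in N (left out, the last holds). Time passes only in rows, so rows that do not move let the fingers close. It gives the time, the measured TCP pose, the force and the opening at its end, in the units of the state.
- r.get_state(): the state, without advancing time (a new reading comes with each control period).
- r.capture(name): name is "scene" or "top" or "wrist"; returns (picture, depth): 400x640x3 uint8, red, green, blue; 400x640 float32, m along the optical axis (not along the pixel's ray), 0 where there is no reading.
- r.camera_info(name): a dict with "mtx" (3x3 intrinsics, pixels), "pose" (4x4, takes a point from camera to world coordinates). Camera axes: x right, y down, z forward; pixel columns grow to the right and rows downward; lengths in m; the calibration is good to about 2 mm. A picture is of the moment at which its call begins: read the wrist's pose just before it. camera_info takes no time and is no camera call; for the wrist camera it gives the pose at the moment of the call.
- r.close_job(): hands the job in, once; it reports no verdict.
The state is a dict: "time_s": time; "joints": joint angles; "qd": joint speeds; "joint_torque": joint torques, N m; "tcp_pos": TCP position; "eef_rot": TCP orientation; "contact_force": force on the tool from outside, world axes, zero at the start; "moment": the same for the moment, N m; "gripper_width": finger opening in m.
Only numpy, scipy, OpenCV 4.12 (cv2) and the standard library are available. Lean on these libraries where they do the work, as an engineer would, in place of code of your own. Each camera call takes 0.05 s, during which the arm holds its last target. There are 200 camera calls.

## Working session

There is one attempt and no reset: what is moved stays moved. The work goes in short steps, Python scripts to look and compute and a shell command to move; the robot and the scene stay as the last step left them, time stands still between calls to the robot, and variables do not carry over. Pictures are saved under pics/ and viewed, about 8 in all and at most 12, crops included, and the job is handed in when it is done.

```bash
mkdir -p pics; ls
python3 - <<'E'
from plant import r
import cv2,numpy as np
for n in("top","scene"):
    p,d=r.capture(n); cv2.imwrite(f"pics/{n}0.png",p[:,:,::-1]); np.save(f"pics/{n}0.npy",d)
    i=r.camera_info(n);print(n,np.round(i["mtx"],1).tolist(),np.round(i["pose"],3).tolist())
s=r.get_state();print(s)
E
```

```text
pics
top [[373.3, 0.0, 325.3], [0.0, 373.3, 195.3], [0.0, 0.0, 1.0]] [[-0.027, -0.994, 0.105, 0.36], [-1.0, 0.026, -0.008, 0.005], [0.005, -0.105, -0.994, 1.131], [0.0, 0.0, 0.0, 1.0]]
scene [[368.4, 0.0, 314.6], [0.0, 368.4, 205.1], [0.0, 0.0, 1.0]] [[0.717, -0.282, 0.637, -0.091], [-0.697, -0.312, 0.646, -0.569], [0.017, -0.907, -0.42, 0.437], [0.0, 0.0, 0.0, 1.0]]
{'time_s': 0.1, 'joints': array([ 8.54911061e+01,  2.05859968e+01,  6.40136751e-01, -1.62913300e-02,
       -7.01387833e+01, -1.65066917e+01]), 'qd': array([-0.0868738 , -0.07667201,  0.06394871,  0.05657637,  0.11066036,
       -0.02161217]), 'joint_torque': array([-2.54306702e-03, -5.84166062e+01,  2.93751132e+01,  7.01552823e+00,
        1.01453962e-02, -5.32030185e-05]), 'tcp_pos': array([0.24195288, 0.62968855, 0.23674446]), 'eef_rot': array([ 1.79914493e+02, -9.36673108e-03, -2.10211248e+01]), 'contact_force': array([ 0.30192992,  0.60073448, -0.2120265 ]), 'moment': array([-0.00919247, -0.01995174,  0.00340161]), 'gripper_width': 0.08751272427107856}
```

View pics/top0.png

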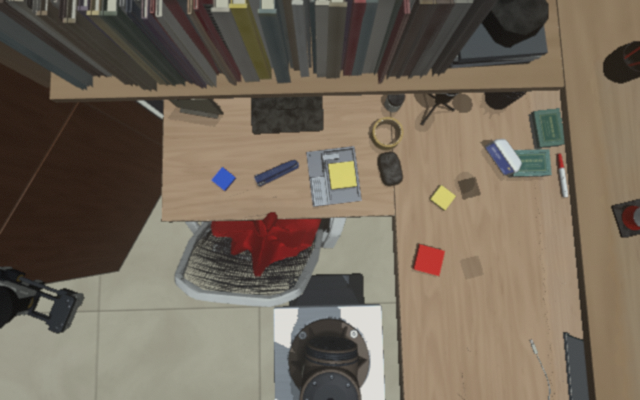

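View pics/scene0.png

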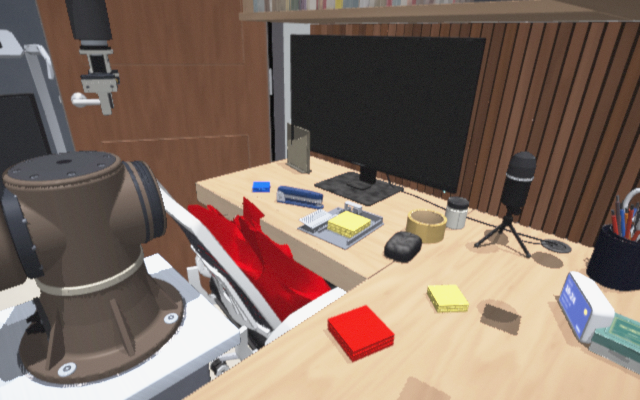

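The tray is at about (334,176) in the top view, with the yellow block at (342,175) and the thumb bar at (319,190). The foot and bridge are near (332,156). I'll enlarge that part.

```bash
cat > h.py <<'E'
from plant import r
import numpy as np
def px(n,u,v,z):
    "pixel -> world at height z"
    i=r.camera_info(n);K=np.array(i["mtx"]);T=np.array(i["pose"])
    d=T[:3,:3]@np.linalg.solve(K,[u,v,1.]);o=T[:3,3];return o+d*(z-o[2])/d[2]
E
python3 - <<'E'
import cv2
p=cv2.imread("pics/top0.png")[140:215,296:376]
cv2.imwrite("pics/c1.png",cv2.resize(p,None,fx=8,fy=8,interpolation=cv2.INTER_CUBIC))
E
```

```text
(no output)
```

View pics/c1.png

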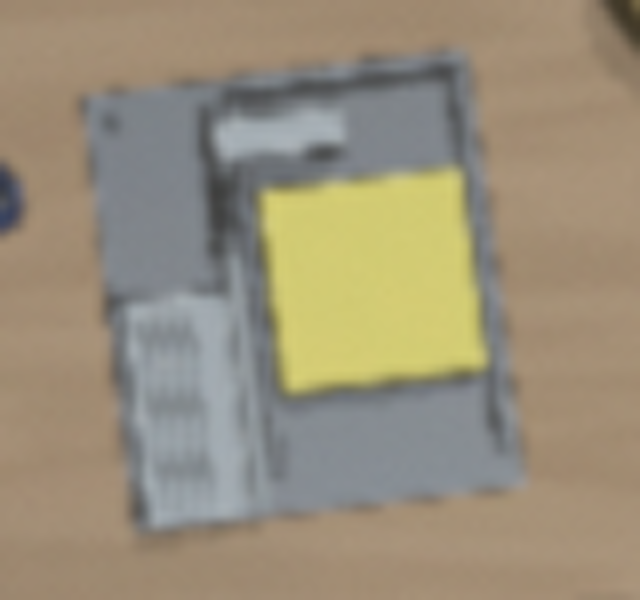

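```bash
cat >> h.py <<'E'
def fit(A,B):
    "2D rigid A->B: yaw(rad), t"
    a=A-A.mean(0);b=B-B.mean(0);w=np.arctan2((a[:,0]*b[:,1]-a[:,1]*b[:,0]).sum(),(a*b).sum())
    c,s=np.cos(w),np.sin(w);R=np.array([[c,-s],[s,c]]);t=B.mean(0)-R@A.mean(0);return w,t,B-(A@R.T+t)
E
python3 - <<'E'
from h import *
f=lambda P,z:np.array([px("top",296+(x+.5)/8-.5,140+(y+.5)/8-.5,z)[:2] for x,y in P])
T=f([(85,97),(465,52),(525,485),(140,528)],.004)
B=f([(262,190),(462,170),(487,370),(287,392)],.028)
w,t,e=fit(np.array([[50,100],[50,-50],[-120,-50],[-120,100]])/1000,T)
print("tray",np.degrees(w),t,e*1000)
h=38.5e-3;wb,tb,e=fit(np.array([[h,h],[h,-h],[-h,-h],[-h,h]]),B)
print("blk",np.degrees(wb),tb,e*1000)
R=np.array([[np.cos(w),-np.sin(w)],[np.sin(w),np.cos(w)]])
print("blk in tray",R.T@(tb-t))
for p in[(0,0),(-.0775,.0745),(-.1,0),(.04,0)]:print(p,R@p+t)
print("block u v mouse",px("top",390,168,.03),px("top",277,173,.03))
E
```

```text
tray 5.528096316864481 [ 0.57604827 -0.05184482] [[-0.73707314 -1.04332676]
 [-1.32780695  1.7273874 ]
 [ 0.04238917  1.20342173]
 [ 2.02249092 -1.88748237]]
blk 4.883536379673243 [ 0.53758265 -0.05610117] [[ 0.15982177 -0.57351636]
 [-0.73188229  0.94939391]
 [ 0.15551316  0.82510136]
 [ 0.41654736 -1.2009789 ]]
blk in tray [-0.03869675 -0.00053101]
(0, 0) [ 0.57604827 -0.05184482]
(-0.0775, 0.0745) [0.49173184 0.01484281]
(-0.1, 0) [ 0.47651336 -0.06147821]
(0.04, 0) [ 0.61586223 -0.04799147]
block u v mouse [ 0.55343599 -0.19900843  0.03      ] [0.54710782 0.13875531 0.03      ]
```

Run:
```python
from h import *
d=np.load("pics/top0.npy");i=r.camera_info("top");K=np.array(i["mtx"]);T=np.array(i["pose"])
v,u=np.mgrid[:400,:640];P=np.stack([(u-K[0,2])/K[0,0]*d,(v-K[1,2])/K[1,1]*d,d],-1)@T[:3,:3].T+T[:3,3]
P=P[d>0]
# max height in cells along corridor
for y in np.arange(.55,-.2,-.1):
    print(round(y,2),[ (lambda m: round(float(P[m,2].max()),3) if m.any() else None)((abs(P[:,0]-x)<.05)&(abs(P[:,1]-y)<.05)) for x in(.25,.35,.45,.55)])
w=np.radians(5.3);R=np.array([[np.cos(w),-np.sin(w)],[np.sin(w),np.cos(w)]]);t=np.array([.576,-.052])
for x in(-.098,-.048):print(R@[x,.039]+t)
s=r.get_state();y=np.radians(s["eef_rot"][2]);g=R@[-.098,.039]+t-s["tcp_pos"][:2]
print("rows tool x,y at present yaw",(g@[np.cos(y),np.sin(y)])/.025,(g@[np.sin(y),-np.cos(y)])/.025)
w=np.radians(5.3);print("at tray yaw",(g@[np.cos(w),np.sin(w)])/.025,(g@[np.sin(w),-np.cos(w)])/.025)
```

```text
0.55 [0.447, -0.775, -0.219, None]
0.45 [0.095, 0.014, 0.007, 0.006]
0.35 [0.122, -0.007, 0.007, 0.021]
0.25 [0.123, 0.023, 0.007, 0.043]
0.15 [0.117, 0.067, 0.048, 0.05]
0.05 [0.103, 0.055, 0.034, 0.047]
-0.05 [-0.772, -0.179, 0.031, 0.049]
-0.15 [-0.774, -0.774, 0.019, 0.043]
[ 0.47481653 -0.02221905]
[ 0.52460276 -0.01760052]
rows tool x,y at present yaw 18.048532967101004 20.999639465782728
at tray yaw 6.866039701957374 26.825210134657596
```

```bash
python3 -m inch '[{"x":0.5,"y":1,"yaw":-1},{"x":0.5,"y":1,"yaw":-1},{"x":0.5,"y":1,"yaw":-1},{"x":0.5,"y":1,"yaw":-1},{"x":0.5,"y":1,"yaw":-1}]' 0.3
python3 -m inch '[{"x":0.5,"y":1,"yaw":-1},{"x":0.4,"y":1,"yaw":-0.6},{"x":0.3,"y":1},{"x":0.2,"y":1},{"x":0.2,"y":1}]'
python3 -m inch '[{"x":0.2,"y":1},{"x":0.2,"y":1},{"x":0.2,"y":1},{"x":0.2,"y":1},{"x":0.2,"y":1}]'
```

```text
validation failed for argument at $[0]...
validation failed for argument at $[0]...
validation failed for argument at $[0]...
```

```bash
python3 -m inch '[{"x":0.5,"y":1,"z":0,"yaw":-1},{"x":0.5,"y":1,"z":0,"yaw":-1},{"x":0.5,"y":1,"z":0,"yaw":-1},{"x":0.5,"y":1,"z":0,"yaw":-1},{"x":0.5,"y":1,"z":0,"yaw":-1}]' 0.3
```

```text
time_s: 0.52
tcp_pos: [0.2735, 0.4926, 0.2316]
eef_rot: [179.5, 0.1, -0.1]
contact_force: [0.9, -0.0, 0.6]
gripper_width: 0.0604
```

```bash
python3 -m inch '[{"x":0.5,"y":1,"z":-0.1,"yaw":-0.8},{"x":0.5,"y":1,"z":-0.1,"yaw":-0.6},{"x":0.5,"y":1,"z":0,"yaw":0},{"x":0.5,"y":1,"z":0,"yaw":0},{"x":0.5,"y":1,"z":0,"yaw":0}]' 0.3
python3 -m inch '[{"x":0.5,"y":1,"z":0,"yaw":0},{"x":0.5,"y":1,"z":0,"yaw":0},{"x":0.5,"y":1,"z":0,"yaw":0},{"x":0.5,"y":1,"z":0,"yaw":0},{"x":0.5,"y":1,"z":0,"yaw":0}]'
```

```text
time_s: 0.93
tcp_pos: [0.3456, 0.3648, 0.2365]
eef_rot: [179.4, 0.3, 6.3]
contact_force: [0.6, 1.3, -0.4]
gripper_width: 0.057
time_s: 1.35
tcp_pos: [0.4229, 0.2401, 0.237]
eef_rot: [179.4, 0.3, 6.3]
contact_force: [0.4, 0.1, 0.3]
gripper_width: 0.0571
```

```bash
python3 -m inch '[{"x":0.1,"y":1,"z":0.3,"yaw":0},{"x":0.1,"y":1,"z":0.3,"yaw":0},{"x":0.1,"y":1,"z":0.3,"yaw":0},{"x":0.1,"y":1,"z":0.3,"yaw":0},{"x":0.1,"y":1,"z":0.3,"yaw":0}]'
python3 -m inch '[{"x":0.1,"y":1,"z":0.3,"yaw":0},{"x":0.1,"y":1,"z":0.3,"yaw":0},{"x":0.1,"y":1,"z":0.3,"yaw":0},{"x":0.1,"y":1,"z":0.3,"yaw":0.2},{"x":0,"y":0.6,"z":0.2,"yaw":0}]'
python3 -m inch '[{"x":0,"y":0,"z":0,"yaw":0}]'
python3 - <<'E'
from h import *
import cv2
s=r.get_state();i=r.camera_info("wrist");p,d=r.capture("wrist");cv2.imwrite("pics/w1.png",p[:,:,::-1]);np.save("pics/w1.npy",d)
np.savez("pics/w1.npz",K=i["mtx"],T=i["pose"]);print(s["tcp_pos"],s["eef_rot"],np.round(i["pose"],3).tolist())
E
```

```text
time_s: 1.77
tcp_pos: [0.4511, 0.1106, 0.2]
eef_rot: [179.5, 0.2, 6.3]
contact_force: [0.1, 0.1, 0.1]
gripper_width: 0.057
time_s: 2.18
tcp_pos: [0.4722, -0.0105, 0.1633]
eef_rot: [179.4, 0.3, 5.4]
contact_force: [-0.1, 0.5, -0.1]
gripper_width: 0.0571
time_s: 2.27
tcp_pos: [0.4712, -0.0129, 0.162]
eef_rot: [179.4, 0.5, 5.3]
contact_force: [-0.1, -0.1, -0.8]
gripper_width: 0.0568
[ 0.4711865  -0.01291788  0.16198407] [179.41730783   0.49714395   5.25612282] [[0.09, -0.963, -0.254, 0.537], [-0.996, -0.085, -0.032, -0.005], [0.009, 0.255, -0.967, 0.309], [0.0, 0.0, 0.0, 1.0]]
```

View pics/w1.png

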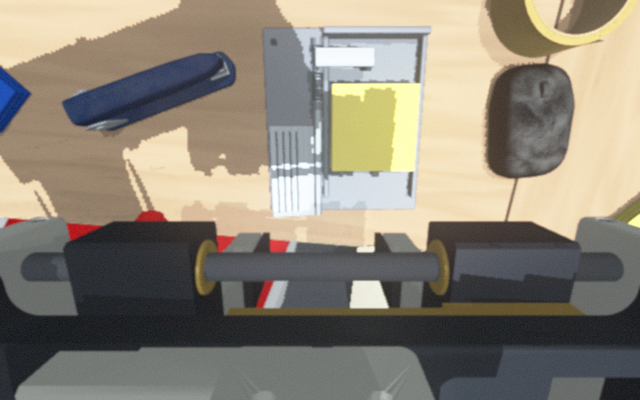

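The wrist view shows the block's top at (331,82), (420,82), (417,173), (330,172), the tray's left edge from (264,28) to (274,215), and the thumb bar at x 270–318, y 125–215.

Run:
```python
from h import *
z=np.load("pics/w1.npz");K=z["K"];T=z["T"]
def q(u,v,h):
    d=T[:3,:3]@np.linalg.solve(K,[u,v,1.]);o=T[:3,3];return (o+d*(h-o[2])/d[2])[:2]
B=np.array([q(*p,.028) for p in[(331,82),(420,82),(417,173),(330,172)]])
h=38.5e-3;wb,tb,e=fit(np.array([[h,h],[h,-h],[-h,-h],[-h,h]]),B);print("blk",np.degrees(wb),tb,(e*1e3).round(1))
C=np.array([q(264,28,.004),q(414,209,.004)])
print("tray",fit(np.array([[.05,.1],[-.12,-.05]]),C))
w=np.radians(5.3);R=np.array([[np.cos(w),-np.sin(w)],[np.sin(w),np.cos(w)]]);t=np.array([.576,-.052])
print("blk in tray",R.T@(tb-t)); print("bar front-left",R.T@(q(274,215,.03)-t), "bar far",R.T@(q(269,126,.03)-t),"bar right", R.T@(q(317,128,.02)-t))
```

```text
blk 5.610171333623939 [ 0.53629467 -0.0551646 ] [[ 1.   0.5]
 [ 0.4  0.7]
 [-1.3 -2.6]
 [-0.   1.3]]
tray (np.float64(0.08610107646894075), array([ 0.57402364, -0.05204319]), array([[-0.00094612, -0.00099203],
       [ 0.00094612,  0.00099203]]))
blk in tray [-0.03982789  0.00051654]
bar front-left [-0.11913975  0.09332443] bar far [-0.03706134  0.09427336] bar right [-0.03903824  0.05197785]
```

```bash
python3 -m inch '[{"x":0.07,"y":0.3,"z":1,"yaw":0},{"x":0,"y":0.05,"z":1,"yaw":0},{"x":0,"y":0,"z":1,"yaw":0},{"x":0,"y":0,"z":0.7,"yaw":0},{"x":0,"y":0,"z":0,"yaw":0}]'
python3 -m inch '[{"x":0,"y":0,"z":0,"yaw":0}]'
python3 - <<'E'
from h import *
import cv2
s=r.get_state();p,d=r.capture("scene");cv2.imwrite("pics/s1.png",cv2.resize(p[180:270,270:420,::-1],None,fx=5,fy=5,interpolation=2));print(s["tcp_pos"],s["eef_rot"])
E
```

```text
time_s: 2.73
tcp_pos: [0.4762, -0.0193, 0.0698]
eef_rot: [179.5, 0.0, 5.3]
contact_force: [-1.3, 0.1, -0.6]
gripper_width: 0.0569
time_s: 2.82
tcp_pos: [0.4761, -0.0188, 0.0697]
eef_rot: [179.5, 0.1, 5.3]
contact_force: [-0.0, 0.3, 0.5]
gripper_width: 0.0568
[ 0.47611882 -0.0188114   0.06973468] [1.79487049e+02 9.94919025e-02 5.30409261e+00]
```

View pics/s1.png

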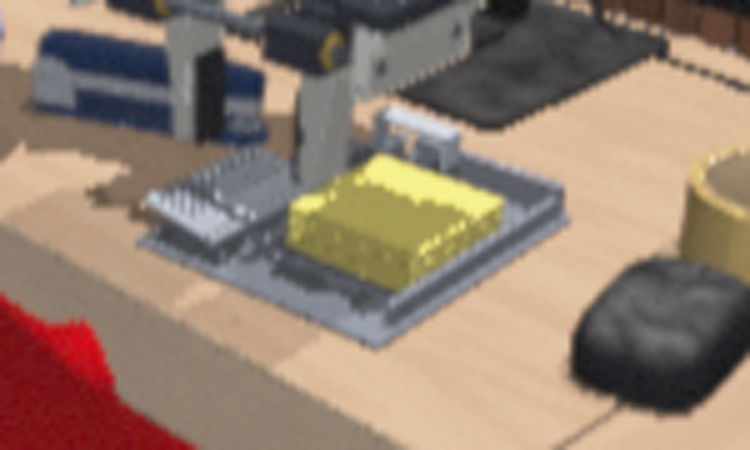

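The fingers hang over the tray: the left one at (195,135) lines up with the bar, the right one at (322,180) will come down in front of the block. The clip is at rest. I'll correct slightly and go lower.

```bash
python3 -m inch '[{"x":-0.15,"y":0.13,"z":0.5,"yaw":0},{"x":0,"y":0,"z":0.5,"yaw":0},{"x":0,"y":0,"z":0,"yaw":0}]'
python3 -m inch '[{"x":0,"y":0.0,"z":0.3,"yaw":0},{"x":0,"y":0,"z":0,"yaw":0},{"x":0,"y":0,"z":0,"yaw":0}]'
```

```text
time_s: 3.12
tcp_pos: [0.476, -0.0203, 0.0488]
eef_rot: [179.6, -0.3, 5.5]
contact_force: [0.1, -0.2, 0.5]
gripper_width: 0.0569
time_s: 3.37
tcp_pos: [0.4784, -0.019, 0.0441]
eef_rot: [179.6, -0.6, 5.5]
contact_force: [0.5, 0.2, -0.3]
gripper_width: 0.0569
```

```bash
python3 -m inch '[{"x":-0.3,"y":0.1,"z":0,"yaw":0},{"x":-0.1,"y":0.1,"z":0,"yaw":0},{"x":0,"y":0,"z":0,"yaw":0}]'
```

```text
time_s: 3.62
tcp_pos: [0.4689, -0.0249, 0.0455]
eef_rot: [179.7, -0.8, 5.6]
contact_force: [0.8, 0.4, -0.2]
gripper_width: 0.0573
```

```bash
python3 -m inch '[{"x":0,"y":0,"z":0.4,"yaw":0},{"x":0,"y":0,"z":0.3,"yaw":0}]'
python3 -m inch '[{"x":0,"y":0,"z":0.2,"yaw":0},{"x":0,"y":0,"z":0.1,"yaw":0}]'
```

```text
time_s: 3.78
tcp_pos: [0.4702, -0.0247, 0.0299]
eef_rot: [179.7, -1.0, 5.6]
contact_force: [-3.6, 2.9, 10.3]
gripper_width: 0.0569
time_s: 3.95
tcp_pos: [0.4707, -0.0252, 0.0246]
eef_rot: [179.7, -1.1, 5.7]
contact_force: [-18.2, 2.3, 58.9]
gripper_width: 0.0571
```

```bash
python3 -m inch '[{"x":0,"y":0,"z":-0.18,"yaw":0},{"x":0,"y":0,"z":0,"yaw":0}]'
python3 - <<'E'
from h import *
import cv2
p,d=r.capture("scene");cv2.imwrite("pics/s2.png",cv2.resize(p[180:270,270:420,::-1],None,fx=5,fy=5,interpolation=2));s=r.get_state();print(s["tcp_pos"],s["contact_force"],s["moment"])
E
```

```text
time_s: 4.12
tcp_pos: [0.4706, -0.025, 0.0309]
eef_rot: [179.7, -1.1, 5.7]
contact_force: [-2.3, 1.6, 7.2]
gripper_width: 0.057
[ 0.47059486 -0.02506532  0.03068091] [-2.64481372  1.03196583  7.3436452 ] [0.624641   0.98458729 0.02049032]
```

View pics/s2.png

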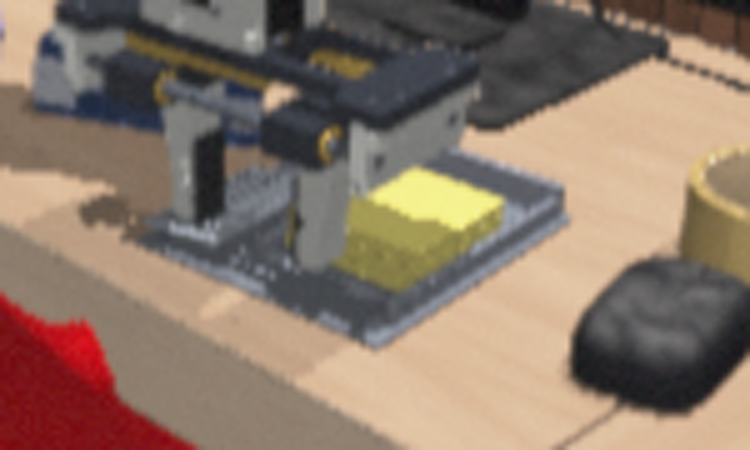

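The thumb bar is down, and the right finger stands in front of the block. Next I'll press slightly further and push.

```bash
python3 -m inch '[{"x":0.2,"y":0,"z":0.07,"yaw":0},{"x":0.2,"y":0,"z":0.01,"yaw":0},{"x":0.2,"y":0,"z":0.01,"yaw":0}]'
```

```text
time_s: 4.42
tcp_pos: [0.4795, -0.0253, 0.0287]
eef_rot: [179.6, -0.6, 5.7]
contact_force: [-7.6, 2.1, 9.3]
gripper_width: 0.0571
```

```bash
python3 -m inch '[{"x":0.25,"y":-0.05,"z":0.01,"yaw":0},{"x":0.25,"y":-0.05,"z":0.01,"yaw":0},{"x":0.25,"y":-0.05,"z":0.01,"yaw":0}]'
```

```text
time_s: 4.67
tcp_pos: [0.4901, -0.0224, 0.0272]
eef_rot: [179.5, 0.3, 5.6]
contact_force: [-8.3, -0.3, 9.7]
gripper_width: 0.0571
```

```bash
python3 -m inch '[{"x":0.25,"y":0,"z":-0.05,"yaw":0},{"x":0.25,"y":0,"z":-0.02,"yaw":0},{"x":0.25,"y":0,"z":-0.01,"yaw":0}]'
```

```text
time_s: 4.92
tcp_pos: [0.501, -0.0225, 0.028]
eef_rot: [179.4, 1.1, 5.5]
contact_force: [-9.3, 2.4, 10.0]
gripper_width: 0.057
```

```bash
python3 -m inch '[{"x":0.25,"y":0,"z":-0.03,"yaw":0},{"x":0.25,"y":0,"z":-0.03,"yaw":0},{"x":0.25,"y":0,"z":-0.03,"yaw":0}]'
python3 -m inch '[{"x":0.2,"y":0,"z":-0.02,"yaw":0},{"x":0.2,"y":0,"z":-0.02,"yaw":0}]'
```

```text
time_s: 5.17
tcp_pos: [0.5116, -0.0225, 0.0286]
eef_rot: [179.3, 2.0, 5.4]
contact_force: [-8.6, 2.7, 9.4]
gripper_width: 0.0567
time_s: 5.33
tcp_pos: [0.5158, -0.0227, 0.0285]
eef_rot: [179.2, 2.7, 5.3]
contact_force: [-10.8, 3.4, 12.1]
gripper_width: 0.0571
```

```bash
python3 -m inch '[{"x":0.25,"y":0,"z":0,"yaw":0},{"x":0.25,"y":0,"z":0,"yaw":0}]'
python3 -m inch '[{"x":0.2,"y":0,"z":0,"yaw":0}]'
```

```text
time_s: 5.5
tcp_pos: [0.5184, -0.0231, 0.0275]
eef_rot: [179.2, 3.7, 5.2]
contact_force: [-27.3, 11.8, 35.0]
gripper_width: 0.0569
time_s: 5.58
tcp_pos: [0.5182, -0.023, 0.0276]
eef_rot: [179.1, 4.3, 5.2]
contact_force: [-19.6, 9.7, 29.9]
gripper_width: 0.057
```

Run:
```python
from h import *
import cv2
p,d=r.capture("scene");q,d=r.capture("top")
a=cv2.resize(p[180:270,270:420],(750,450),interpolation=2)
cv2.imwrite("pics/s3.png",a[:,:,::-1]);s=r.get_state();print(s["tcp_pos"],s["contact_force"])
```

```text
[ 0.51832338 -0.02293672  0.02765373] [-21.1231871    8.72409907  27.53207698]
```

View pics/s3.png

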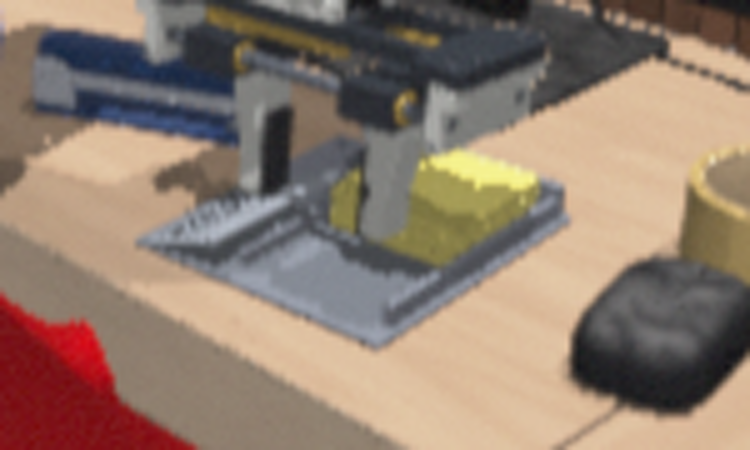

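The block is under the open clip and near the stop. The bar is bottoming out (about 28 N), so I'll ease the press and then push to feel for the stop.

```bash
python3 -m inch '[{"x":0.1,"y":0,"z":-0.08,"yaw":0},{"x":0.2,"y":0,"z":-0.04,"yaw":0}]'
python3 -m inch '[{"x":0.3,"y":0,"z":-0.04,"yaw":0},{"x":0.3,"y":0,"z":-0.02,"yaw":0}]'
```

```text
time_s: 5.85
tcp_pos: [0.5202, -0.0224, 0.0306]
eef_rot: [179.2, 4.8, 5.2]
contact_force: [-6.9, 0.5, 8.1]
gripper_width: 0.0569
time_s: 6.02
tcp_pos: [0.5253, -0.0224, 0.0304]
eef_rot: [179.1, 5.8, 5.1]
contact_force: [-29.7, 9.7, 26.2]
gripper_width: 0.0569
```

```bash
python3 -m inch '[{"x":0.1,"y":0,"z":-0.1,"yaw":0},{"x":0.2,"y":0,"z":-0.03,"yaw":0}]'
python3 -m inch '[{"x":0.2,"y":0,"z":0.0,"yaw":0}]'
```

```text
time_s: 6.18
tcp_pos: [0.5253, -0.0222, 0.032]
eef_rot: [179.1, 6.6, 4.9]
contact_force: [-14.5, 4.0, 9.2]
gripper_width: 0.057
time_s: 6.27
tcp_pos: [0.5253, -0.0223, 0.0309]
eef_rot: [179.1, 7.2, 4.8]
contact_force: [-14.1, 4.7, 11.2]
gripper_width: 0.057
```

It stays at x 0.5253 under light press, so the block is against the stop. I'll back off, then rise.

```bash
python3 -m inch '[{"x":-0.3,"y":0,"z":0.04,"yaw":0},{"x":-0.3,"y":0,"z":0.04,"yaw":0},{"x":-0.2,"y":0,"z":0,"yaw":0}]'
python3 -m inch '[{"x":-0.1,"y":0,"z":-0.3,"yaw":0},{"x":-0.1,"y":0,"z":-0.4,"yaw":0},{"x":-0.2,"y":0,"z":-1,"yaw":0},{"x":-0.5,"y":0,"z":-1,"yaw":0},{"x":-0.5,"y":0,"z":-1,"yaw":0}]'
python3 -m inch '[{"x":-0.5,"y":0,"z":-1,"yaw":0},{"x":-0.5,"y":0,"z":-1,"yaw":0},{"x":-0.5,"y":0,"z":-0.5,"yaw":0},{"x":0,"y":0,"z":0,"yaw":0},{"x":0,"y":0,"z":0,"yaw":0}]'
python3 - <<'E'
from h import *
import cv2
i=r.camera_info("wrist");p,d=r.capture("wrist");q,_=r.capture("top")
np.savez("pics/w2.npz",K=i["mtx"],T=i["pose"]);cv2.imwrite("pics/w2full.png",p[:,:,::-1])
cv2.imwrite("pics/w2.png",p[:,:,::-1]);cv2.imwrite("pics/t2.png",cv2.resize(q[140:215,296:376,::-1],(640,600),interpolation=2));print(r.get_state()["tcp_pos"])
E
```

```text
time_s: 6.52
tcp_pos: [0.5124, -0.0222, 0.0337]
eef_rot: [179.2, 6.4, 4.9]
contact_force: [4.0, -0.0, 4.8]
gripper_width: 0.0571
time_s: 6.93
tcp_pos: [0.4838, -0.0243, 0.1297]
eef_rot: [179.0, 7.2, 4.8]
contact_force: [0.3, 0.0, -0.2]
gripper_width: 0.0568
time_s: 7.35
tcp_pos: [0.4521, -0.0267, 0.2082]
eef_rot: [179.1, 6.8, 4.8]
contact_force: [0.8, 0.0, -0.6]
gripper_width: 0.0567
[ 0.45209107 -0.02677474  0.2071168 ]
```

View pics/w2.png

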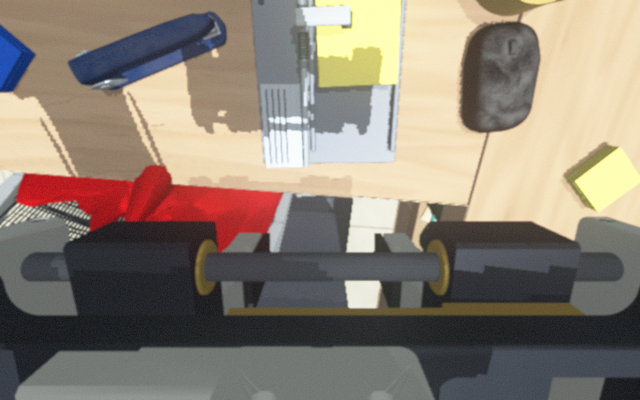

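The foot lies over the block, whose front edge is at about y=87, but the stop is out of view. I'll check the top camera.

View pics/t2.png

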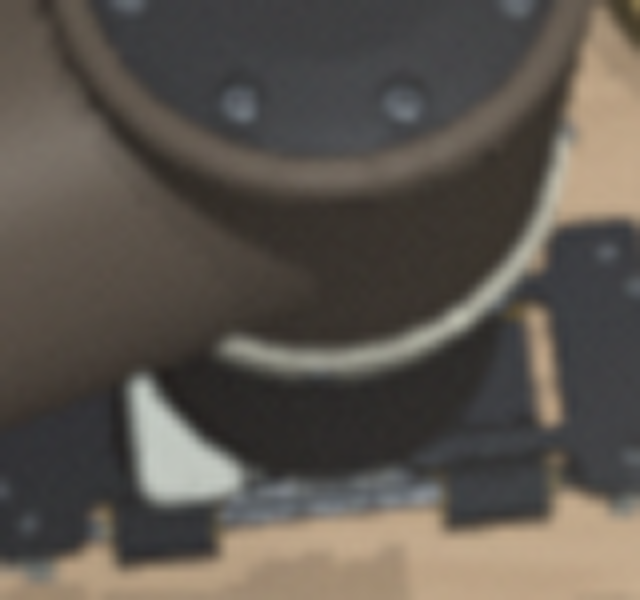

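Run:
```python
from h import *
z=np.load("pics/w2.npz");K=z["K"];T=z["T"]
def q(u,v,h):
    d=T[:3,:3]@np.linalg.solve(K,[u,v,1.]);o=T[:3,3];return (o+d*(h-o[2])/d[2])[:2]
w=np.radians(5.3);R=np.array([[np.cos(w),-np.sin(w)],[np.sin(w),np.cos(w)]]);t=np.array([.575,-.052])
for p in[(317,87,.028),(399,85,.028),(395,162,.004),(303,166,.026),(265,168,.03)]:print(p,(R.T@(q(*p)-t)*1e3).round(1))
```

```text
(317, 87, 0.028) [-39.2  38.4]
(399, 85, 0.028) [-38.  -41.6]
(395, 162, 0.004) [-120.3  -49.8]
(303, 166, 0.026) [-118.3   54.5]
(265, 168, 0.03) [-119.    94.6]
```

The arm hides the tray from the top camera. The wrist view puts the block's front edge at tray x of about -38.6 mm, so its origin is at about 0 mm (home). One last scene look for the clip and the stop.

Run:
```python
from h import *
import cv2
p,d=r.capture("scene");cv2.imwrite("pics/s4.png",cv2.resize(p[185:265,285:405],(780,520),interpolation=2)[:,:,::-1]);print(r.get_state()["contact_force"])
```

```text
[-0.400134    0.33425252  0.05389615]
```

View pics/s4.png

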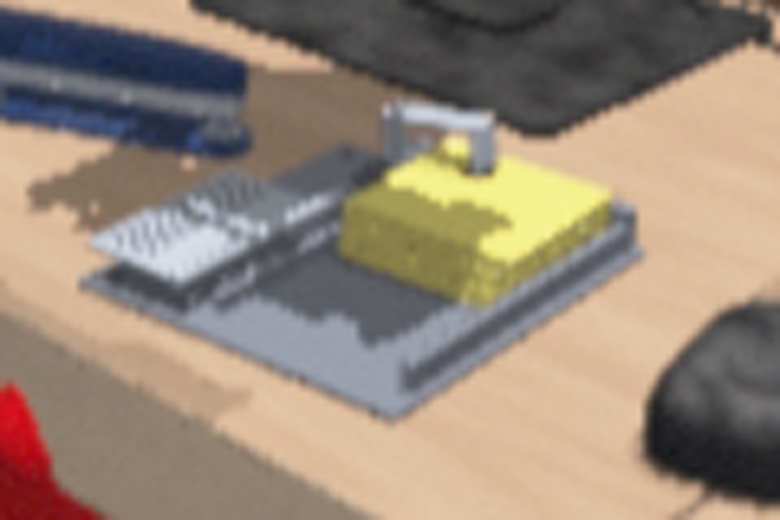

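The block lies flat between the guides against the stop at (620,205), and the clip's foot rests on its top at (480,165). The robot is clear.

```bash
python3 -c "
from plant import r
print(r.close_job(), r.get_state()['time_s'])"
```

```text
the job is handed in; nothing more can be done
the job is handed in; nothing more can be done
```

The sticky-note block is loaded in the tray and the job is handed in; no verdict was reported. One fingertip held the thumb bar down while the other pushed the block under the foot until it stopped. I then backed the gripper off and lifted it clear towards the robot, about 7.5 s into the run.

**Last checks**
- **Block position:** the wrist picture puts the block's front edge at tray x of about -38.6 mm, so its origin is at about 0 ± 1.5 mm. The allowed range is -3 to 6 mm. It lay about 1° from square, and the scene picture shows it flat against the stop.
- **Stop contact:** the last two pushes moved the gripper no further.
- **Clip:** the scene picture shows the foot resting on top of the block. I could not read the clip angle or the foot force directly.
- **Robot:** it was clear of everything, with contact force near 0 N.
- **Bystanders:** nothing came near the mouse, the stapler or the tape, but I did not measure their positions afterwards.

**What went less well**
- **Press force:** while pressing, the bar briefly bottomed out and the measured force reached about 59 N (wrist limit 120 N). That contact was through the fingertips.
- **Tool tilt:** the tool tilted to about 7° during the push.
- **Top camera:** the last picture from it was blocked by the arm, so it confirmed nothing.

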